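# Start the potatoes in the slow cooker

### The arm

A 6-joint arm with a two-finger parallel gripper is mounted at the origin on the work surface. World frame = base frame: x ahead of the robot, y to its left, z up, the work surface at z = 0. Lengths are in mm, angles in degrees, forces in N, time in s.
With the tool pointing down it reaches from about 350 to 1000 mm from the base axis. Payload 7.1 kg.
Tool frame: the origin (TCP) lies between the finger pads, 19 mm behind the fingertips; this is the grasp point; z points along the fingers, y is the line along which they close (so a half turn about z gives the same grasp; the last joint's range is limited). The gripper opens to 85 mm and grips with 20 to 120 N. Pads are 22 mm wide; open, the fingers measure 114 mm over their backs; the gripper's body (76 mm by 85 mm) begins 54 mm behind the grasp point. The pads swing forward as they close: fully open they stand 13 mm farther back than shut.
Start: joints at [71.677, 24.242, 93.386, -0, 62.372, -1.089], TCP at [185.146, 596.93, 250.019] pointing down, gripper open.
Joint ranges: [-172.04, 172.04], [-51.8, 120.97], [4.93, 147.93], [-75.15, 255.16], [6.16, 154.13], [-145.62, 145.62]. Speed limits (degrees/s): [136.94, 136.94, 172.46, 180, 180, 180].

### API

Orientations are given as [roll, pitch, yaw] about the fixed x, y, z axes, in that order (R = Rz(yaw) Ry(pitch) Rx(roll)).
In Python, from station import monitor, cams, job gives the robot as it stands. The module is installed in compiled form; this text tells all that it offers.
- The arm moves only by the tool servo_tool, never from a script. Its argument "moves" is a list of rows, each a list of 3 entries, a list of its own where there are three numbers: the shift along the world's x, y, z in cm, then the turn, a rotation vector about the world's x, y, z in degrees, then the finger opening in cm, from 0 to 8.54. In form: [[[tx, ty, tz], [wx, wy, wz], jaw], ...]. A call has 1 to 10 rows; each row is the pose to reach, as a shift and turn from the pose commanded when the call began; what a row does not reach only later rows make up. A row lasts 1/12 s, in which the tool goes at most 41.7 mm and 7.16 degrees, less where a joint would pass 70% of its speed; a pose out of reach is approached as far as the arm can. A call with a gripper value outside its range is refused whole. The fingers move at their own pace and stop on an object; "newtons" is the grip in N (left out, the last holds). Time passes only in rows, so rows that repeat a pose let the fingers close. It gives the time, the measured TCP pose, the force, the opening and the grip force at its end, in the units of the state.
- monitor.read_state(): the state, without advancing time (a new reading comes with each control period).
- cams.camera(name): name is "scene" or "top" or "wrist"; returns a dict with "color" (420x560x3 uint8, blue, green, red), "depth" (420x560 float32, mm along the optical axis (not along the pixel's ray), 0 where there is no reading), "fx", "fy", "cx", "cy" (pixels), "pose" (4x4, takes a point from camera to world coordinates); the wrist camera has in their place "T_tool_cam" (4x4, takes a point from camera to tool coordinates, whose origin is the TCP and whose axes are the flange's). Camera axes: x right, y up, looking along -z (the intrinsics and any distortion apply to the point x, -y, -z); pixel columns grow to the right and rows downward; lengths in mm; the calibration is good to about 2 mm. The wrist camera is an equidistant fisheye: a pixel r from the principal point sees the ray r / f radians off the axis. A picture is of the moment at which its call begins: read the wrist's pose just before it.
- job.finish_job(): hands the job in; it is judged then, once.
The state is a dict: "t": time; "joint_pos": joint angles; "dq": joint speeds; "joint_torque": joint torques, N m; "tcp_pos": TCP position; "orientation": TCP orientation; "contact_force": force on the tool from outside, world axes, zero at the start; "ft_torque": the same for the moment, N m; "opening": finger opening in mm; "grasp_force": force on a finger pad.
Only numpy, scipy, OpenCV 4.12 (cv2) and the standard library are available. Lean on these libraries where they do the work, as an engineer would, in place of code of your own. Each camera call takes 0.05 s, during which the arm holds its last target. There are 200 camera calls.

### The job

Get the potatoes cooking: drop every red potato into the crock of the slow cooker, and every potato that has gone green into the brown bowl, to be thrown out. Once all the red ones are in, set the glass lid on squarely so that it drops into the crock's mouth and sits flat on the rim, and only then turn the dial from off to LOW, its pointer at the yellow dot. Leave the sugar canister, the measuring spoons and the storage tub where they are.

Things in the scene. Friction and masses are not known exactly. Their poses are not given: they have to be found in the camera images.
- red1: whole raw potato; may be absent. A rigid, slightly flattened ellipsoid 68 mm (own x) by 54 mm (own y) by 44 mm (own z), about 90 g (70 to 120 g); origin at its centre, 22 mm above the counter as it lies flat at the start, in any yaw. Skin: dark red all over, with small eyes.
- red2: whole raw potato; may be absent. A rigid, slightly flattened ellipsoid 68 mm (own x) by 54 mm (own y) by 44 mm (own z), about 90 g (70 to 120 g); origin at its centre, 22 mm above the counter as it lies flat at the start, in any yaw. Skin: dark red all over, with small eyes.
- red3: whole raw potato; may be absent. A rigid, slightly flattened ellipsoid 68 mm (own x) by 54 mm (own y) by 44 mm (own z), about 90 g (70 to 120 g); origin at its centre, 22 mm above the counter as it lies flat at the start, in any yaw. Skin: dark red all over, with small eyes.
- green1: whole raw potato; may be absent. A rigid, slightly flattened ellipsoid 68 mm (own x) by 54 mm (own y) by 44 mm (own z), about 90 g (70 to 120 g); origin at its centre, 22 mm above the counter as it lies flat at the start, in any yaw. Skin: greened by light, green all over, with small eyes.
- green2: whole raw potato; may be absent. A rigid, slightly flattened ellipsoid 68 mm (own x) by 54 mm (own y) by 44 mm (own z), about 90 g (70 to 120 g); origin at its centre, 22 mm above the counter as it lies flat at the start, in any yaw. Skin: greened by light, green all over, with small eyes.
- green3: whole raw potato; may be absent. A rigid, slightly flattened ellipsoid 68 mm (own x) by 54 mm (own y) by 44 mm (own z), about 90 g (70 to 120 g); origin at its centre, 22 mm above the counter as it lies flat at the start, in any yaw. Skin: greened by light, green all over, with small eyes.
- bowl: brown glazed ceramic bowl, round, 190 mm across the rim, 75 mm high, wall 6 mm, foot 86 mm across, about 0.6 kg, loose on the counter; origin at the centre of its underside, z up. Three potatoes fit in it, and may heap a little above the rim
- cooker: steel slow cooker with a black crock, fixed: round, 228 mm across, rim 150 mm high; black side handles reach 140 mm from its axis along own +y and -y, 104 to 120 mm up; sloped black control console, 124 mm wide, on its front (own -x), reaching 187 mm from the axis, 50 mm high at its front edge, 83 mm at the body. Origin on the counter under the cooker's axis
- crock_rim (a point): centre of the crock's open mouth, at rim height (150 mm above the counter), z up; the mouth is 176 mm across (88 mm radius), straight-sided, 105 mm deep, the rim a flat band out to about 109 mm radius
- lid: clear-glass lid with a steel edge band, knob up, about 0.4 kg. Origin at the centre of its underside, z up. From below: plug 160 mm across, 8 mm deep, that drops into the crock's mouth; flange 200 mm across, 8 to 14 mm, that rests on the rim; dome to 30 mm; round black knob 36 mm across from 30 to 68 mm (TCP at 52 mm clears the dome). Seated, the origin is 8 mm below crock_rim
- dial (a joint): the cooker's rotary dial, rad: 0 is OFF (white dot), 0.87 LOW (yellow dot), 1.74 HIGH (red dot) and end stop; starts at or up to 0.2 past OFF. Grows clockwise, looking at the dial's face; stays where it is left (friction about 0.03 N m, no clicks)
- dial_grip (a point): TCP point to grip the dial, on its axis: a raised bar 14 mm wide, 40 mm long, 30 mm tall above a 42 mm disc; this point is 7 mm below the bar's top. The frame turns with the dial: z points out along the axis (25 degrees off vertical, leaning to the cooker's front), x lies along the bar, y across it (pinch along y); the white pointer line is on the bar's -x end
- canister: bystander: white plastic sugar canister with a yellow flip-top, closed, 102 mm across, 161 mm high; origin at the centre of its underside
- spoons: bystander: four aluminium measuring spoons fanned out flat on a ring, about 120 mm long, 10 mm high; origin at the centre of the ring, spoons towards own +x
- tub: bystander: clear plastic storage tub with a blue lid, closed, biscuits inside, 96 by 156 mm, 77 mm high; origin at the centre of its underside
Not all that is in view belongs to the job. Leave any turquoise look-alike of the red2 alone.

How it is judged:
By the outcome, as a careful person would: the job done as asked, in the order asked, and still so for the second after the job is handed in, with the robot touching nothing.
Of red1, green1, red2, green2, red3, green3 only 4 to 6 are there at a start; the rules pass over those that are not, and their reading is None.
At some moment in a run one of red1, green1, red2, green2, red3, green3, bowl may be knocked a few centimetres aside while the robot is not near it.
Once in a run the grip may slacken for a moment while it holds something.
It also fails if it takes over 210 s, if anything falls off the work surface, if the arm or the gripper's body presses on something with over 40 N, if the wrist force passes 120 N, or if a joint passes its speed limit or range.

## Working session

There is one attempt and no reset: what is moved stays moved. The work goes in short steps, Python scripts to look and compute and a tool call to move; the robot and the scene stay as the last step left them, time stands still between calls to the robot, and variables do not carry over. Pictures are saved under pics/ and viewed, at most 14 in all, crops included, and the job is handed in when it is done.

Besides the shell and the picture viewer there is one more tool, called after "Emit:" as name(argument=value, ...) on one line, values as JSON. servo_tool: Moves the arm, as the interface text tells. Its arguments: {"type":"object","properties":{"moves":{"type":"array"},"newtons":{"type":"number"}},"required":["moves"]}

```bash
mkdir -p pics
cat > h.py <<'E'
import numpy as np, cv2
from station import monitor, cams, job
def pts(c):
    d=c["depth"]; v,u=np.mgrid[0:420,0:560]
    P=np.stack([(u-c["cx"])/c["fx"]*d,-(v-c["cy"])/c["fy"]*d,-d],-1)
    T=np.array(c["pose"]); return P@T[:3,:3].T+T[:3,3]
E
python3 - <<'E'
from h import *
print(monitor.read_state())
for n in("scene","top"):
    c=cams.camera(n); cv2.imwrite(f"pics/{n}0.png",c["color"]); np.savez(f"{n}0.npz",P=pts(c),col=c["color"],d=c["depth"])
    print({k:v for k,v in c.items() if k not in("color","depth")})
E
```

```text
{'t': 0.0, 'joint_pos': array([ 7.16778156e+01,  2.42843752e+01,  9.34330293e+01,  7.57001981e-04,
        6.23732695e+01, -1.08688538e+00]), 'dq': array([ 0.07980253, -0.05288476, -0.05455001,  0.03674503, -0.0585421 ,
        0.03704615]), 'joint_torque': array([ 7.76898687e-04, -5.57364786e+01, -2.81746280e+01,  3.61581203e-05,
        7.36174436e-03,  4.47071056e-05]), 'tcp_pos': array([184.97077487, 596.43957575, 249.23533946]), 'orientation': array([-1.79909355e+02, -2.38997425e-03,  1.62764348e+02]), 'contact_force': array([ 0.33691876, -1.17894869, -0.94159166]), 'ft_torque': array([-0.04125982,  0.0084898 ,  0.00103138]), 'grasp_force': 0.0, 'opening': 85.04967712348872}
{'fx': 398.0089485507848, 'fy': 398.0089485507848, 'cx': 274.0749669144028, 'cy': 208.95734108709206, 'pose': array([[-3.42534520e-01, -6.57220443e-01,  6.71365319e-01,
         1.29411042e+03],
       [ 9.39416699e-01, -2.29783032e-01,  2.54354130e-01,
         2.78541905e+02],
       [-1.28983751e-02,  7.17816862e-01,  6.96112480e-01,
         8.79977844e+02],
       [ 0.00000000e+00,  0.00000000e+00,  0.00000000e+00,
         1.00000000e+00]])}
{'fx': 396.45329949405976, 'fy': 396.45329949405976, 'cx': 282.8761030508845, 'cy': 209.41810206579999, 'pose': array([[-2.22144629e-02,  9.96040548e-01, -8.60798728e-02,
         4.53295954e+02],
       [-9.99739618e-01, -2.25809355e-02, -3.28588641e-03,
        -1.43939688e+01],
       [-5.21664015e-03,  8.59844650e-02,  9.96282821e-01,
         1.24824329e+03],
       [ 0.00000000e+00,  0.00000000e+00,  0.00000000e+00,
         1.00000000e+00]])}
```

View pics/top0.png

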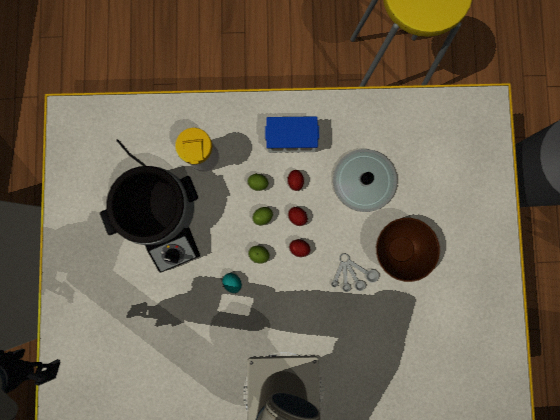

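View pics/scene0.png

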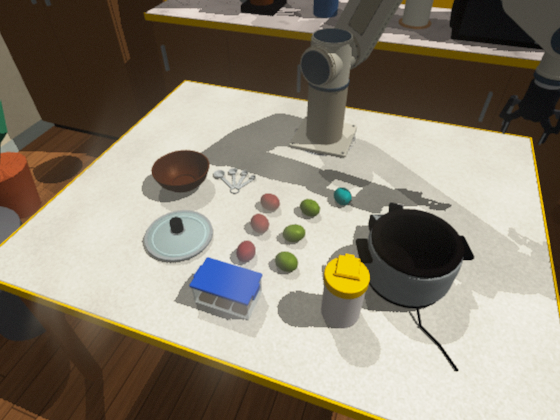

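The top view shows three reds at about (296,180), (298,216) and (300,248), and three greens at (258,182), (262,216) and (259,254). The turquoise decoy is at (232,282), the lid at (366,180), the bowl at (408,249), the cooker at (147,205) and the dial at (173,253). The scene view agrees.

```bash
cat >> h.py <<'E'
def blobs(c,verbose=True):
    """potatoes: (colour, x, y, yaw of long axis, pixel count) from top camera"""
    P=pts(c); hsv=cv2.cvtColor(c["color"],cv2.COLOR_BGR2HSV).astype(int); H,S,V=hsv[...,0],hsv[...,1],hsv[...,2]
    out=[]
    for n,m in(("red",((H>170)|(H<4))&(S>120)&(V>50)),("green",(H>30)&(H<60)&(S>110)&(V>40))):
        k,l,st,ce=cv2.connectedComponentsWithStats(m.astype(np.uint8))
        for i in range(1,k):
            if st[i,4]<120: continue
            q=P[l==i]; q=q[(q[:,2]>4)]
            if len(q)<60: continue
            o,(x,y),_=None,None,None
            T=np.array(c["pose"]); 
            hull=cv2.findContours((l==i).astype(np.uint8),0,1)[0][0]
            # silhouette is seen about z=22: project the contour onto that plane
            uv=hull[:,0,:].astype(float); r=np.stack([(uv[:,0]-c["cx"])/c["fx"],-(uv[:,1]-c["cy"])/c["fy"],-np.ones(len(uv))],-1)@T[:3,:3].T
            w=(T[:3,3]+r*((22-T[2,3])/r[:,2])[:,None])[:,:2].astype(np.float32)
            (x,y),ax,an=cv2.fitEllipse(w)
            yaw=(an+90 if ax[1]>ax[0] else an)%180
            if verbose: print(n,"x %.0f y %.0f yaw %.0f"%(x,y,yaw),"ax",np.round(ax),"ztop %.0f"%np.percentile(q[:,2],95),"px",ce[i].round(),st[i,4])
            out.append((n,x,y,yaw,q[:,2].max()))
    return out
E
python3 - <<'E'
from h import *
c=cams.camera("top"); blobs(c); P=pts(c); z=P[...,2]
def circ(q): 
    A=np.c_[2*q,np.ones(len(q))]; s=np.linalg.lstsq(A,(q**2).sum(1),rcond=None)[0]; return s[:2].round(1),np.sqrt(s[2]+s[:2]@s[:2]).round(1)
def reg(u0,u1,v0,v1,a,b): 
    q=P[v0:v1,u0:u1].reshape(-1,3); return q[(q[:,2]>a)&(q[:,2]<b)]
k=reg(355,380,168,192,55,80); print("knob",k.mean(0),len(k))
def ring(q):
    q=q[:,:2]; h=cv2.convexHull(q.astype(np.float32))[:,0]; print(cv2.fitEllipse(h), circ(h.astype(float)))
print("bowl");ring(reg(365,450,205,290,65,85))
print("lid");ring(reg(325,405,145,215,10,20))
print("cooker rim");ring(reg(95,205,155,250,144,158))
# dial zone
d=reg(150,205,225,275,40,140); print("console",d.min(0),d.max(0))
for v in range(240,268,2): print(v,[(int(z[v,u])) for u in range(150,204,3)])
T=np.array(c["pose"])
im=c["color"][140:280,90:215]; cv2.imwrite("pics/dial0.png",np.clip(cv2.resize(im,None,fx=4.2,fy=4.2,interpolation=3).astype(float)*1.8,0,255))
E
```

```text
Traceback (most recent call last):
  File "h.py", line 17, in blobs
    o,(x,y),_=None,None,None
      ^^^^^
TypeError: cannot unpack non-iterable NoneType object
```

```bash
sed -i '/None,None,None/d' h.py
cat >> h.py <<'E'
def circ(q): 
    A=np.c_[2*q,np.ones(len(q))]; s=np.linalg.lstsq(A,(q**2).sum(1),rcond=None)[0]; return s[:2].round(1),np.sqrt(s[2]+s[:2]@s[:2]).round(1)
def reg(P,u0,u1,v0,v1,a,b): 
    q=P[v0:v1,u0:u1].reshape(-1,3); return q[(q[:,2]>a)&(q[:,2]<b)]
def ring(q):
    q=q[:,:2]; h=cv2.convexHull(q.astype(np.float32))[:,0]; print(cv2.fitEllipse(h), circ(h.astype(float)))
E
python3 - <<'E'
from h import *
c=cams.camera("top"); blobs(c); P=pts(c); z=P[...,2]
k=reg(P,355,380,168,192,55,80); print("knob",k.mean(0),len(k))
print("bowl");ring(reg(P,365,450,205,290,65,85))
print("lid");ring(reg(P,325,405,145,215,6,20))
print("cooker rim");q=reg(P,95,205,155,250,144,158);ring(q);print(circ(q[:,:2]),q[:,2].mean())
for v in range(240,268,2): print(v,[(int(z[v,u])) for u in range(150,204,3)])
im=c["color"][140:280,90:215]; cv2.imwrite("pics/dial0.png",np.clip(cv2.resize(im,None,fx=4.2,fy=4.2,interpolation=3).astype(float)*1.8,0,255))
E
```

```text
red x 651 y -49 yaw 4 ax [41. 60.] ztop 46 px [295. 180.] 212
red x 537 y -53 yaw 39 ax [42. 58.] ztop 46 px [297. 216.] 219
red x 438 y -56 yaw 62 ax [42. 59.] ztop 46 px [299. 248.] 231
green x 647 y 68 yaw 70 ax [46. 61.] ztop 46 px [257. 182.] 245
green x 541 y 54 yaw 119 ax [49. 61.] ztop 46 px [262. 216.] 261
green x 422 y 69 yaw 61 ax [44. 61.] ztop 45 px [258. 254.] 248
knob [ 646.70675091 -266.25882502   66.38655863] 115
bowl
((429.2603454589844, -374.07843017578125), (186.77798461914062, 188.35812377929688), 0.6731645464897156) (array([ 429.2, -374. ]), np.float64(93.7))
lid
((702.6876220703125, -280.28009033203125), (219.72091674804688, 334.9553527832031), 76.35438537597656) (array([ 675.4, -274.2]), np.float64(119.3))
cooker rim
((596.3585205078125, 337.1188659667969), (223.9967803955078, 322.6619873046875), 30.17704963684082) (array([598.8, 340.9]), np.float64(138.2))
(array([582.1, 365.3]), np.float64(103.2)) 149.21238859077081
240 [146, 150, 142, 133, 131, 116, 88, 79, 79, 79, 75, 75, 79, 65, 26, 4, -2, 5]
242 [148, 133, 135, 125, 100, 83, 79, 83, 81, 77, 73, 73, 77, 7
[... 345 characters left out ...]
, 77, 84, 82, 80, 84, 71, 68, 62, 62, 59, 55, 13, -4]
254 [75, 71, 70, 78, 76, 101, 91, 86, 81, 75, 66, 71, 58, 54, 55, 54, 21, 0]
256 [75, 74, 71, 70, 75, 107, 106, 97, 89, 84, 67, 59, 59, 50, 54, 49, 29, 0]
258 [-3, 72, 69, 68, 75, 104, 107, 102, 101, 98, 59, 58, 52, 48, 52, 1, 4, -4]
260 [-1, 68, 65, 67, 62, 106, 109, 106, 100, 106, 65, 54, 54, 28, -2, 0, 0, -3]
262 [-2, 65, 64, 58, 62, 67, 66, 62, 99, 99, 48, 50, 0, 0, 0, -2, 4, 1]
264 [0, 0, 60, 61, 58, 57, 56, 58, 59, 55, -4, 2, -2, -2, 4, 0, -1, -1]
266 [-3, 0, 58, 57, 55, 55, 52, 51, 38, 1, -1, 3, -4, 0, 1, -5, 0, -1][ WARN:0@2.053] global loadsave.cpp:1063 imwrite_ Unsupported depth image for selected encoder is fallbacked to CV_8U.
```

View pics/dial0.png

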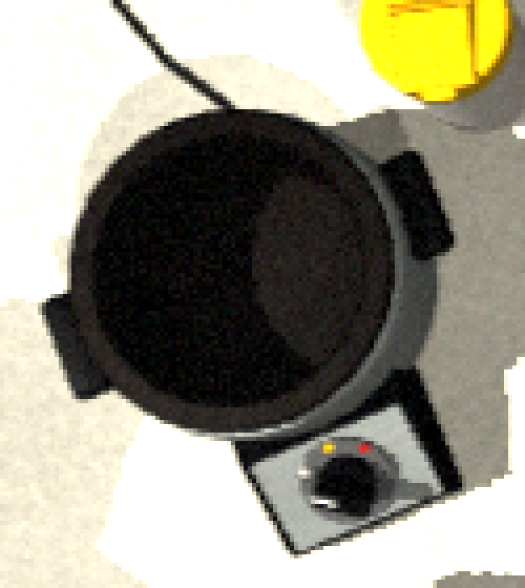

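The dial crop shows the pointer at about (318,500), the yellow dot at (330,448) and the red dot at (365,447). The handles imply a cooker yaw of about 22°. Next I'll refine the numbers.

```bash
sed -i 's/&(S>120)&(V>50)/\&(S>70)\&(V>12)/; s/(H>30)&(H<60)&(S>110)&(V>40)/(H>28)\&(H<65)\&(S>70)\&(V>12)/' h.py
python3 - <<'E'
from h import *
from scipy.optimize import minimize
c=cams.camera("top"); blobs(c); P=pts(c); z=P[...,2]
q=reg(P,80,215,150,260,140,160)[:,:2]
def cost(p):
    r=np.hypot(*(q-p).T); return -np.sum(np.clip((r-85)/4,0,1)*np.clip((112-r)/4,0,1))
print("crock",minimize(cost,[582,362],method="Nelder-Mead").x,len(q))
h=reg(P,80,215,150,260,100,125); ax=np.array([582,362]); hh=h[(np.hypot(*(h[:,:2]-ax).T)>122)]
w=hh[:,:2]-ax; w=w[np.abs(w@[-.376,.927])>115]; a=np.arctan2(w[:,1],w[:,0]); print("own y axis deg",np.degrees(np.angle(np.exp(2j*a).mean()))/2, len(w))
b=reg(P,150,190,245,270,93,120); print("bar",b.mean(0),len(b),cv2.minAreaRect(b[:,:2].astype(np.float32)))
l=reg(P,325,405,145,215,8,20)[:,:2]; k=np.array([647,-266]); l=l[np.hypot(*(l-k).T)<110]; ring(l)
E
```

```text
red x 651 y -52 yaw 5 ax [47. 60.] ztop 46 px [295. 180.] 239
red x 538 y -55 yaw 43 ax [48. 60.] ztop 46 px [297. 216.] 256
red x 440 y -58 yaw 75 ax [48. 60.] ztop 46 px [299. 248.] 257
green x 648 y 67 yaw 77 ax [50. 63.] ztop 46 px [258. 182.] 274
green x 541 y 54 yaw 122 ax [51. 63.] ztop 46 px [262. 216.] 289
green x 423 y 68 yaw 74 ax [51. 64.] ztop 46 px [259. 254.] 298
crock [572.8694009  375.82113008] 1959
own y axis deg -63.54042083514002 263
bar [418.27264318 315.165749   104.41826341] 90 ((418.3674621582031, 315.90380859375), (39.46099090576172, 17.58767318725586), 73.92615509033203)
((647.3866577148438, -267.6343994140625), (198.1441192626953, 199.0966033935547), 55.414974212646484) (array([ 647.4, -267.6]), np.float64(99.3))
```

Emit:
servo_tool(moves=[[[12.7, -32.7, -5], [0, 0, -60], 8.5], [[12.7, -32.7, -5], [0, 0, -60], 8.5], [[12.7, -32.7, -5], [0, 0, -60], 8.5], [[12.7, -32.7, -5], [0, 0, -60], 8.5], [[12.7, -32.7, -5], [0, 0, -60], 8.5], [[12.7, -32.7, -5], [0, 0, -60], 8.5], [[12.7, -32.7, -5], [0, 0, -60], 8.5], [[12.7, -32.7, -5], [0, 0, -60], 8.5], [[12.7, -32.7, -5], [0, 0, -60], 8.5], [[12.7, -32.7, -5], [0, 0, -60], 8.5]], newtons=40)

```text
t: 1.08
tcp_pos: [312.2, 266.3, 199.4]
orientation: [-179.9, 0.1, 102.4]
contact_force: [-0.9, 0.5, -0.1]
opening: 85.5
grasp_force: 0.0
```

Emit:
servo_tool(moves=[[[12.8, -32.8, -8], [0, 0, -27.8], 8.5], [[12.8, -32.8, -8], [0, 0, -27.8], 8.5], [[12.8, -32.8, -8], [0, 0, -27.8], 8.5], [[12.8, -32.8, -8], [0, 0, -27.8], 8.5], [[12.8, -32.8, -8], [0, 0, -27.8], 8.5], [[12.8, -32.8, -8], [0, 0, -27.8], 8.5], [[12.8, -32.8, -8], [0, 0, -27.8], 8.5], [[12.8, -32.8, -8], [0, 0, -27.8], 8.5], [[12.8, -32.8, -8], [0, 0, -27.8], 8.5], [[12.8, -32.8, -8], [0, 0, -27.8], 8.5]])

```text
t: 1.92
tcp_pos: [442.9, -61.6, 119.4]
orientation: [179.9, 0.0, 74.8]
contact_force: [0.1, 0.2, 0.3]
opening: 85.1
grasp_force: 0.0
```

```bash
cat >> h.py <<'E'
from scipy.spatial.transform import Rotation as Ro
def wrist():
    s=monitor.read_state(); c=cams.camera("wrist"); T=np.eye(4); T[:3,:3]=Ro.from_euler("xyz",s["orientation"],degrees=True).as_matrix(); T[:3,3]=s["tcp_pos"]
    return s,c,T@np.array(c["T_tool_cam"])
def wpts(c,T):
    v,u=np.mgrid[0:420,0:560]; x=u-c["cx"]; y=v-c["cy"]; r=np.hypot(x,y)+1e-9; th=r/c["fx"]; t=np.tan(th); d=c["depth"]
    return np.stack([x/r*t*d,-y/r*t*d,-d],-1)@T[:3,:3].T+T[:3,3]
E
python3 - <<'E'
from h import *
s,c,T=wrist(); print(s["tcp_pos"],c["fx"],c["cx"],c["cy"]); cv2.imwrite("pics/w1.png",c["color"])
P=wpts(c,T); m=(P[...,2]>8)&(P[...,2]<60)&(np.hypot(P[...,0]-440,P[...,1]+58)<50)
q=P[m][:,:2]; print(len(q),q.mean(0),cv2.minAreaRect(q.astype(np.float32)), P[m][:,2].max()); print(monitor.read_state()["tcp_pos"])
E
```

```text
[442.8547532  -61.57529751 119.42760386] 325.19226210127806 279.4114502147851 209.16926289746024
5354 [440.75762752 -54.53483636] ((438.8963317871094, -59.3017692565918), (65.32266235351562, 51.831390380859375), 74.73238372802734) 45.72668840714638
[441.44135588 -59.76212723 119.6009607 ]
```

View pics/w1.png

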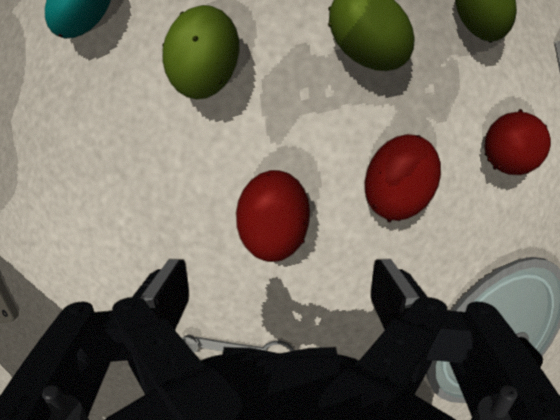

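The wrist view shows the red potato at about (272,215), between and ahead of the open fingers. Its fitted pose agrees with the top camera to about 2 mm.

Emit:
servo_tool(moves=[[[0, 0, -3], [0, 0, 0], 8.5], [[0, 0, -6.5], [0, 0, 0], 8.5], [[0, 0, -9.6], [0, 0, 0], 8.5], [[0, 0, -9.6], [0, 0, 0], 8.5], [[0, 0, -9.6], [0, 0, 0], 3], [[0, 0, -9.6], [0, 0, 0], 3], [[0, 0, -9.6], [0, 0, 0], 3], [[0, 0, -9.6], [0, 0, 0], 3], [[0, 0, -9.6], [0, 0, 0], 3], [[0, 0, -9.6], [0, 0, 0], 3]], newtons=60)

```text
t: 2.8
tcp_pos: [441.2, -57.8, 26.4]
orientation: [179.8, -0.0, 75.0]
contact_force: [-1.5, 3.1, 5.4]
opening: 50.4
grasp_force: 61.2
```

Emit:
servo_tool(moves=[[[0, 0, 3], [0, 0, 0], 3], [[0, 0, 7], [0, 0, 0], 3], [[0, 0, 11], [0, 0, 0], 3], [[0, 0, 15], [0, 0, 0], 3], [[0, 0, 19], [0, 0, 0], 3], [[1.0, 3.5, 19], [0, 0, 0], 3], [[2, 7, 19], [0, 0, 0], 3], [[3, 10.5, 19], [0, 0, 0], 3]])

```text
t: 3.47
tcp_pos: [471.0, 48.0, 217.7]
orientation: [179.6, -0.1, 74.8]
contact_force: [0.4, -1.0, -1.9]
opening: 50.2
grasp_force: 63.5
```

Emit:
servo_tool(moves=[[[1.2, 4, 0], [0, 0, 0], 3], [[2.4, 8, 0], [0, 0, 0], 3], [[3.6, 11.9, 0], [0, 0, 0], 3], [[4.8, 15.8, 0], [0, 0, 0], 3], [[6, 19.7, 0], [0, 0, 0], 3], [[7.2, 23.6, 0], [0, 0, 0], 3], [[8.4, 27.5, 0], [0, 0, 0], 3], [[9.6, 31.4, 0], [0, 0, 0], 3], [[10.6, 34.3, 0], [0, 0, 0], 3], [[11.1, 35.8, 0], [0, 0, 0], 3]])

```text
t: 4.3
tcp_pos: [581.6, 409.1, 217.0]
orientation: [179.8, -0.2, 75.1]
contact_force: [0.4, -0.4, -1.6]
opening: 50.3
grasp_force: 64.5
```

Emit:
servo_tool(moves=[[[0, 0, 0], [0, 0, 0], 3], [[0, 0, -2.5], [0, 0, 0], 3], [[0, 0, -5], [0, 0, 0], 3], [[0, 0, -7.4], [0, 0, 0], 3], [[0, 0, -7.4], [0, 0, 0], 3], [[0, 0, -7.4], [0, 0, 0], 7.5], [[0, 0, -7.4], [0, 0, 0], 7.5], [[0, 0, -7.4], [0, 0, 0], 7.5], [[0, 0, -4], [0, 0, 0], 7.5], [[0, 0, 0], [0, 0, 0], 7.5]])

```text
t: 5.13
tcp_pos: [579.9, 403.9, 213.5]
orientation: [-179.8, 0.2, 75.0]
contact_force: [0.1, 0.7, -0.5]
opening: 75.0
grasp_force: 0.0
```

Run:
```python
from h import *
s,c,T=wrist(); print(s["tcp_pos"],s["opening"]); cv2.imwrite("pics/w2.png",c["color"]); blobs(cams.camera("top"))
```

```text
[579.89313113 403.90684829 213.45602197] 75.01131348392713
red x 651 y -52 yaw 3 ax [46. 61.] ztop 46 px [296. 180.] 238
red x 585 y 423 yaw 72 ax [51. 70.] ztop 91 px [144. 205.] 305
red x 537 y -55 yaw 41 ax [48. 61.] ztop 46 px [297. 216.] 234
green x 648 y 67 yaw 72 ax [51. 63.] ztop 47 px [258. 182.] 278
green x 542 y 53 yaw 122 ax [50. 63.] ztop 46 px [262. 216.] 286
green x 423 y 68 yaw 73 ax [50. 65.] ztop 45 px [259. 254.] 297
```

View pics/w2.png

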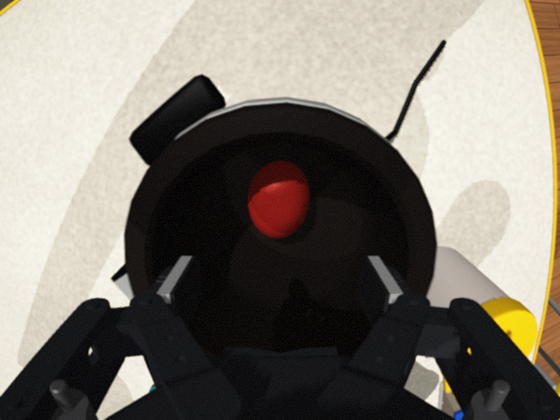

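Red potato in the crock at about (279,200). Next: green at (423,68), yaw 73.

Emit:
servo_tool(moves=[[[-1.6, -3.4, 0], [0, 0, 0], 8.5], [[-3.4, -7.2, 0], [0, 0, 0], 8.5], [[-5.2, -11.1, 0], [0, 0, 0], 8.5], [[-7, -15, 0], [0, 0, 0], 8.5], [[-8.8, -18.9, -2], [0, 0, -2], 8.5], [[-10.6, -22.7, -4], [0, 0, -2], 8.5], [[-12.4, -26.5, -6], [0, 0, -2], 8.5], [[-14.2, -30.3, -8], [0, 0, -2], 8.5], [[-15.4, -33, -9.5], [0, 0, -2], 8.5], [[-15.8, -33.7, -10.4], [0, 0, -2], 8.5]])

```text
t: 6.07
tcp_pos: [421.7, 65.7, 110.5]
orientation: [179.9, -0.0, 72.9]
contact_force: [-0.7, -0.2, 0.3]
opening: 84.7
grasp_force: 0.0
```

Emit:
servo_tool(moves=[[[0, 0, -2.5], [0, 0, 0], 8.5], [[0, 0, -5.5], [0, 0, 0], 8.5], [[0, 0, -8.6], [0, 0, 0], 8.5], [[0, 0, -8.6], [0, 0, 0], 8.5], [[0, 0, -8.6], [0, 0, 0], 3], [[0, 0, -8.6], [0, 0, 0], 3], [[0, 0, -8.6], [0, 0, 0], 3], [[0, 0, -8.6], [0, 0, 0], 3], [[0, 0, -8.6], [0, 0, 0], 3], [[0, 0, -8.6], [0, 0, 0], 3]])

```text
t: 6.9
tcp_pos: [424.8, 68.2, 26.7]
orientation: [179.7, -0.1, 73.0]
contact_force: [-0.4, -2.0, 9.7]
opening: 50.4
grasp_force: 60.5
```

Emit:
servo_tool(moves=[[[0, 0, 3], [0, 0, 0], 3], [[0, 0, 7], [0, 0, 0], 3], [[0, 0, 11], [0, 0, 0], 3], [[0, 0, 13.6], [0, 0, 0], 3], [[0, -3, 13.6], [0, 0, 0], 3], [[0, -6, 13.6], [0, 0, 0], 3], [[0, -9, 13.6], [0, 0, 0], 3], [[0, -12, 13.6], [0, 0, 0], 3]])

```text
t: 7.57
tcp_pos: [423.7, -53.1, 162.6]
orientation: [179.7, -0.0, 73.0]
contact_force: [0.2, 0.5, -0.7]
opening: 50.3
grasp_force: 63.4
```

Emit:
servo_tool(moves=[[[0, -3.8, 0], [0, 0, 0], 3], [[0, -7.8, 0], [0, 0, 0], 3], [[0, -11.8, 0], [0, 0, 0], 3], [[0, -15.8, 0], [0, 0, 0], 3], [[0, -19.8, 0], [0, 0, 0], 3], [[0, -23.6, 0], [0, 0, 0], 3], [[0, -27.4, 0], [0, 0, 0], 3], [[0, -31, 0], [0, 0, 0], 3], [[0, -33.5, 0], [0, 0, 0], 3], [[0, -34.4, 0], [0, 0, 0], 3]])

```text
t: 8.4
tcp_pos: [423.6, -400.2, 162.8]
orientation: [179.7, 0.2, 72.8]
contact_force: [0.1, -1.4, 0.0]
opening: 50.3
grasp_force: 63.4
```

Emit:
servo_tool(moves=[[[0, 0, 0], [0, 0, 0], 3], [[0, 0, -3], [0, 0, 0], 3], [[0, 0, -6], [0, 0, 0], 3], [[0, 0, -7.5], [0, 0, 0], 3], [[0, 0, -7.5], [0, 0, 0], 3], [[0, 0, -7.5], [0, 0, 0], 7.5], [[0, 0, -7.5], [0, 0, 0], 7.5], [[0, 0, -7.5], [0, 0, 0], 7.5], [[0, 0, -4], [0, 0, 0], 7.5], [[0, 0, 0], [0, 0, 0], 7.5]])

```text
t: 9.23
tcp_pos: [422.1, -394.7, 159.7]
orientation: [-179.8, -0.1, 73.0]
contact_force: [0.9, -1.4, -0.1]
opening: 74.9
grasp_force: 0.0
```

```bash
cat >> h.py <<'E'
def chk():
    print(monitor.read_state()["tcp_pos"]); c=cams.camera("top"); blobs(c); P=pts(c); print("bowl"); ring(reg(P,365,450,205,300,65,85)); return c,P
E
python3 -c "
from h import *; chk()"
```

```text
[ 422.11337479 -394.70839726  159.74297188]
red x 651 y -52 yaw 2 ax [45. 61.] ztop 47 px [295. 180.] 236
red x 584 y 423 yaw 67 ax [51. 71.] ztop 90 px [144. 205.] 304
red x 538 y -55 yaw 41 ax [48. 60.] ztop 46 px [297. 216.] 247
green x 648 y 67 yaw 76 ax [50. 63.] ztop 45 px [258. 182.] 278
green x 542 y 54 yaw 119 ax [51. 63.] ztop 46 px [262. 216.] 287
green x 424 y -396 yaw 70 ax [51. 67.] ztop 56 px [409. 251.] 313
bowl
((429.60577392578125, -372.24420166015625), (183.64503479003906, 187.39942932128906), 82.81224822998047) (array([ 429.4, -373. ]), np.float64(93.1))
```

Emit:
servo_tool(moves=[[[1.2, 3.4, 0], [0, 0, -4], 8.5], [[2.5, 7.2, 0], [0, 0, -8], 8.5], [[3.8, 11.1, -1], [0, 0, -13], 8.5], [[5.1, 15, -2], [0, 0, -18], 8.5], [[6.4, 18.9, -3], [0, 0, -23], 8.5], [[7.7, 22.8, -4], [0, 0, -28], 8.5], [[9, 26.7, -5], [0, 0, -32], 8.5], [[10.3, 30.4, -5], [0, 0, -32], 8.5], [[11.2, 33.2, -5], [0, 0, -32], 8.5], [[11.5, 34.1, -5], [0, 0, -32], 8.5]])

```text
t: 10.12
tcp_pos: [540.1, -51.3, 111.3]
orientation: [179.9, -0.1, 41.2]
contact_force: [0.5, -0.0, -0.4]
opening: 85.1
grasp_force: 0.0
```

Emit:
servo_tool(moves=[[[0, 0, -2.5], [0, 0, 0], 8.5], [[0, 0, -5.5], [0, 0, 0], 8.5], [[0, 0, -8.6], [0, 0, 0], 8.5], [[0, 0, -8.6], [0, 0, 0], 8.5], [[0, 0, -8.6], [0, 0, 0], 3], [[0, 0, -8.6], [0, 0, 0], 3], [[0, 0, -8.6], [0, 0, 0], 3], [[0, 0, -8.6], [0, 0, 0], 3], [[0, 0, -8.6], [0, 0, 0], 3], [[0, 0, -8.6], [0, 0, 0], 3]])

```text
t: 10.95
tcp_pos: [539.6, -55.5, 26.8]
orientation: [179.8, -0.1, 40.9]
contact_force: [-1.9, 0.0, 6.7]
opening: 50.3
grasp_force: 61.1
```

Emit:
servo_tool(moves=[[[0, 0, 3], [0, 0, 0], 3], [[0, 0, 7], [0, 0, 0], 3], [[0, 0, 11], [0, 0, 0], 3], [[0, 0, 15], [0, 0, 4], 3], [[0, 0, 19], [0, 0, 8], 3], [[0, 3, 19], [0, 0, 14], 3], [[0, 6, 19], [0, 0, 20], 3], [[0, 9, 19], [0, 0, 24], 3]])

```text
t: 11.62
tcp_pos: [538.9, 35.4, 217.5]
orientation: [179.7, -0.2, 65.2]
contact_force: [0.2, -0.7, -1.7]
opening: 49.8
grasp_force: 63.1
```

Emit:
servo_tool(moves=[[[0.3, 3.8, 0], [0, 0, 4], 3], [[0.6, 7.8, 0], [0, 0, 8], 3], [[1, 11.8, 0], [0, 0, 10], 3], [[1.4, 15.8, 0], [0, 0, 10], 3], [[1.8, 19.8, 0], [0, 0, 10], 3], [[2.1, 23.6, 0], [0, 0, 10], 3], [[2.4, 27.2, 0], [0, 0, 10], 3], [[2.6, 29.8, 0], [0, 0, 10], 3], [[2.7, 31.2, 0], [0, 0, 10], 3], [[2.7, 31.2, 0], [0, 0, 10], 3]])

```text
t: 12.45
tcp_pos: [565.3, 349.7, 215.8]
orientation: [179.9, -0.2, 75.1]
contact_force: [0.5, -0.8, -1.1]
opening: 49.8
grasp_force: 63.1
```

Emit:
servo_tool(moves=[[[0, 0, 0], [0, 0, 0], 3], [[0, 0, -2.5], [0, 0, 0], 3], [[0, 0, -5], [0, 0, 0], 3], [[0, 0, -7.4], [0, 0, 0], 3], [[0, 0, -7.4], [0, 0, 0], 3], [[0, 0, -7.4], [0, 0, 0], 7.5], [[0, 0, -7.4], [0, 0, 0], 7.5], [[0, 0, -7.4], [0, 0, 0], 7.5], [[0, 0, -4], [0, 0, 0], 7.5], [[0, 0, 0], [0, 0, 0], 7.5]])

```text
t: 13.28
tcp_pos: [563.9, 345.9, 213.4]
orientation: [-179.8, 0.2, 75.0]
contact_force: [1.0, 0.7, 0.3]
opening: 74.8
grasp_force: 0.0
```

```bash
python3 -c "
from h import *; chk()"
```

```text
[563.86740162 345.89402421 213.41184295]
red x 650 y -52 yaw 6 ax [45. 59.] ztop 46 px [295. 180.] 214
red x 573 y 372 yaw 75 ax [ 54. 105.] ztop 93 px [160. 208.] 420
green x 648 y 67 yaw 74 ax [51. 64.] ztop 46 px [257. 182.] 283
green x 542 y 54 yaw 120 ax [50. 63.] ztop 46 px [262. 216.] 286
green x 423 y -396 yaw 71 ax [51. 68.] ztop 55 px [409. 251.] 314
bowl
((429.2744445800781, -373.9068298339844), (187.03147888183594, 187.794189453125), 179.7527618408203) (array([ 429.3, -373.9]), np.float64(93.7))
```

Emit:
servo_tool(moves=[[[-0.2, -3.4, 0], [0, 0, 4], 8.5], [[-0.5, -7.2, 0], [0, 0, 9], 8.5], [[-0.8, -11.1, 0], [0, 0, 15], 8.5], [[-1.2, -15, 0], [0, 0, 21], 8.5], [[-1.5, -18.9, -2], [0, 0, 27], 8.5], [[-1.8, -22.5, -5], [0, 0, 33], 8.5], [[-2, -25.5, -8], [0, 0, 39], 8.5], [[-2.2, -28, -10], [0, 0, 44], 8.5], [[-2.3, -29.3, -10.4], [0, 0, 45], 8.5], [[-2.3, -29.3, -10.4], [0, 0, 45], 8.5]])

```text
t: 14.17
tcp_pos: [541.4, 51.1, 109.5]
orientation: [-179.9, -0.0, 119.8]
contact_force: [0.0, 0.2, -0.5]
opening: 84.8
grasp_force: 0.0
```

Emit:
servo_tool(moves=[[[0, 0, -2.5], [0, 0, 0], 8.5], [[0, 0, -5.5], [0, 0, 0], 8.5], [[0, 0, -8.6], [0, 0, 0], 8.5], [[0, 0, -8.6], [0, 0, 0], 8.5], [[0, 0, -8.6], [0, 0, 0], 3], [[0, 0, -8.6], [0, 0, 0], 3], [[0, 0, -8.6], [0, 0, 0], 3], [[0, 0, -8.6], [0, 0, 0], 3], [[0, 0, -8.6], [0, 0, 0], 3], [[0, 0, -8.6], [0, 0, 0], 3]])

```text
t: 15.0
tcp_pos: [544.1, 54.5, 27.0]
orientation: [179.7, 0.1, 120.0]
contact_force: [-1.0, 1.6, 7.8]
opening: 50.3
grasp_force: 60.9
```

Emit:
servo_tool(moves=[[[0, 0, 3], [0, 0, 0], 3], [[0, 0, 7], [0, 0, 0], 3], [[0, 0, 11], [0, 0, -4], 3], [[0, 0, 13.6], [0, 0, -10], 3], [[-1, -3, 13.6], [0, 0, -16], 3], [[-2, -6, 13.6], [0, 0, -22], 3], [[-3, -9, 13.6], [0, 0, -28], 3], [[-4, -12, 13.6], [0, 0, -32], 3]])

```text
t: 15.67
tcp_pos: [502.4, -67.0, 162.5]
orientation: [179.8, 0.0, 87.7]
contact_force: [0.1, 0.7, -0.2]
opening: 50.3
grasp_force: 63.0
```

Emit:
servo_tool(moves=[[[-0.8, -3.6, 0], [0, 0, -5], 3], [[-1.7, -7.4, 0], [0, 0, -10], 3], [[-2.6, -11.2, 0], [0, 0, -15], 3], [[-3.5, -15, 0], [0, 0, -15], 3], [[-4.4, -18.8, 0], [0, 0, -15], 3], [[-5.3, -22.4, 0], [0, 0, -15], 3], [[-6, -25.5, 0], [0, 0, -15], 3], [[-6.5, -27.6, 0], [0, 0, -15], 3], [[-6.7, -28.4, 0], [0, 0, -15], 3], [[-6.7, -28.4, 0], [0, 0, -15], 3]])

```text
t: 16.5
tcp_pos: [435.2, -352.0, 161.8]
orientation: [179.8, 0.1, 72.8]
contact_force: [0.4, 0.7, 0.1]
opening: 50.4
grasp_force: 63.0
```

Emit:
servo_tool(moves=[[[0, 0, 0], [0, 0, 0], 3], [[0, 0, -3], [0, 0, 0], 3], [[0, 0, -6], [0, 0, 0], 3], [[0, 0, -7.3], [0, 0, 0], 3], [[0, 0, -7.3], [0, 0, 0], 3], [[0, 0, -7.3], [0, 0, 0], 7.5], [[0, 0, -7.3], [0, 0, 0], 7.5], [[0, 0, -7.3], [0, 0, 0], 7.5], [[0, 0, -4], [0, 0, 0], 7.5], [[0, 0, 0], [0, 0, 0], 7.5]])

```text
t: 17.33
tcp_pos: [433.9, -348.7, 159.4]
orientation: [-179.7, -0.1, 73.0]
contact_force: [0.2, -0.8, -0.1]
opening: 75.0
grasp_force: 0.0
```

```bash
python3 -c "
from h import *; chk()"
```

```text
[ 433.93234764 -348.73319958  159.40337762]
red x 651 y -52 yaw 6 ax [46. 61.] ztop 46 px [295. 180.] 237
red x 577 y 389 yaw 76 ax [ 54. 151.] ztop 93 px [154. 207.] 615
green x 648 y 67 yaw 77 ax [50. 63.] ztop 46 px [258. 182.] 278
green x 427 y -351 yaw 91 ax [56. 83.] ztop 77 px [394. 250.] 391
bowl
((429.5765075683594, -372.83868408203125), (184.90087890625, 186.9086151123047), 90.35006713867188) (array([ 429.6, -373.3]), np.float64(93.2))
```

Emit:
servo_tool(moves=[[[2, 2.8, 0], [0, 0, -6], 8.5], [[4.3, 6, 0], [0, 0, -13], 8.5], [[6.7, 9.3, 0], [0, 0, -20], 8.5], [[9.1, 12.6, 0], [0, 0, -27], 8.5], [[11.5, 15.9, 0], [0, 0, -34], 8.5], [[13.9, 19.2, -1], [0, 0, -41], 8.5], [[16.3, 22.5, -2], [0, 0, -48], 8.5], [[18.7, 25.8, -3], [0, 0, -55], 8.5], [[20.7, 28.6, -4], [0, 0, -62], 8.5], [[21.6, 29.8, -5], [0, 0, -67], 8.5]])

```text
t: 18.22
tcp_pos: [654.5, -48.4, 111.6]
orientation: [180.0, -0.3, 5.7]
contact_force: [0.2, 0.3, -0.0]
opening: 85.0
grasp_force: 0.0
```

Emit:
servo_tool(moves=[[[0, 0, -2], [0, 0, 0], 8.5], [[0, 0, -5], [0, 0, 0], 8.5], [[0, 0, -8.6], [0, 0, 0], 8.5], [[0, 0, -8.6], [0, 0, 0], 8.5], [[0, 0, -8.6], [0, 0, 0], 3], [[0, 0, -8.6], [0, 0, 0], 3], [[0, 0, -8.6], [0, 0, 0], 3], [[0, 0, -8.6], [0, 0, 0], 3], [[0, 0, -8.6], [0, 0, 0], 3], [[0, 0, -8.6], [0, 0, 0], 3]])

```text
t: 19.05
tcp_pos: [653.2, -52.3, 27.6]
orientation: [180.0, -0.3, 5.9]
contact_force: [-0.7, 0.4, 6.2]
opening: 50.1
grasp_force: 62.0
```

Emit:
servo_tool(moves=[[[0, 0, 3], [0, 0, 0], 3], [[0, 0, 7], [0, 0, 0], 3], [[0, 0, 11], [0, 0, 0], 3], [[0, 0, 15], [0, 0, 0], 3], [[0, 0, 19], [0, 0, 0], 3], [[0, 3, 19], [0, 0, 0], 3], [[0, 6, 19], [0, 0, 0], 3], [[0, 9, 19], [0, 0, 0], 3]])

```text
t: 19.72
tcp_pos: [652.0, 38.2, 217.9]
orientation: [180.0, -0.3, 5.9]
contact_force: [0.2, -0.7, -1.2]
opening: 50.2
grasp_force: 63.2
```

Emit:
servo_tool(moves=[[[-0.5, 3.8, 0], [0, 0, 0], 3], [[-1, 7.8, 0], [0, 0, 0], 3], [[-1.6, 11.8, 0], [0, 0, 0], 3], [[-2.2, 15.8, 0], [0, 0, 0], 3], [[-2.8, 19.8, 0], [0, 0, 0], 3], [[-3.4, 23.6, 0], [0, 0, 0], 3], [[-4, 27.4, 0], [0, 0, 0], 3], [[-4.4, 30.6, 0], [0, 0, 0], 3], [[-4.6, 32.5, 0], [0, 0, 0], 3], [[-4.6, 32.8, 0], [0, 0, 0], 3]])

```text
t: 20.55
tcp_pos: [604.6, 370.0, 216.4]
orientation: [-179.9, -0.2, 6.2]
contact_force: [-0.1, -0.3, -1.1]
opening: 50.2
grasp_force: 63.1
```

Emit:
servo_tool(moves=[[[0, 0, 0], [0, 0, 0], 3], [[0, 0, -2.5], [0, 0, 0], 3], [[0, 0, -5], [0, 0, 0], 3], [[0, 0, -7.4], [0, 0, 0], 3], [[0, 0, -7.4], [0, 0, 0], 3], [[0, 0, -7.4], [0, 0, 0], 7.5], [[0, 0, -7.4], [0, 0, 0], 7.5], [[0, 0, -7.4], [0, 0, 0], 7.5], [[0, 0, -4], [0, 0, 0], 7.5], [[0, 0, 0], [0, 0, 0], 7.5]])

```text
t: 21.38
tcp_pos: [604.0, 364.9, 213.3]
orientation: [179.9, 0.2, 6.0]
contact_force: [-0.1, 0.6, 0.7]
opening: 75.1
grasp_force: 0.0
```

```bash
python3 -c "
from h import *; chk()"
```

```text
[603.95479004 364.89212454 213.31095297]
red x 576 y 379 yaw 72 ax [ 57. 122.] ztop 91 px [158. 207.] 494
green x 648 y 66 yaw 71 ax [51. 63.] ztop 46 px [258. 182.] 278
green x 419 y -370 yaw 97 ax [ 58. 123.] ztop 67 px [401. 252.] 594
bowl
((429.1986083984375, -374.0901794433594), (186.9254913330078, 187.46957397460938), 138.12054443359375) (array([ 429.2, -374.1]), np.float64(93.6))
```

Emit:
servo_tool(moves=[[[0.4, -3, 0], [0, 0, 7], 8.5], [[0.9, -6.4, 0], [0, 0, 14], 8.5], [[1.5, -10, 0], [0, 0, 21], 8.5], [[2, -13.7, 0], [0, 0, 28], 8.5], [[2.5, -17.4, -1], [0, 0, 35], 8.5], [[3, -21, -4], [0, 0, 42], 8.5], [[3.5, -24.5, -7], [0, 0, 49], 8.5], [[3.9, -27.5, -9], [0, 0, 56], 8.5], [[4.2, -29.3, -10], [0, 0, 63], 8.5], [[4.3, -29.9, -10.4], [0, 0, 69], 8.5]])

```text
t: 22.27
tcp_pos: [648.2, 63.0, 109.2]
orientation: [-180.0, 0.1, 75.1]
contact_force: [-1.1, -0.4, 0.1]
opening: 85.0
grasp_force: 0.0
```

Emit:
servo_tool(moves=[[[0, 0, -2], [0, 0, 0], 8.5], [[0, 0, -5], [0, 0, 0], 8.5], [[0, 0, -8.6], [0, 0, 0], 8.5], [[0, 0, -8.6], [0, 0, 0], 8.5], [[0, 0, -8.6], [0, 0, 0], 3], [[0, 0, -8.6], [0, 0, 0], 3], [[0, 0, -8.6], [0, 0, 0], 3], [[0, 0, -8.6], [0, 0, 0], 3], [[0, 0, -8.6], [0, 0, 0], 3], [[0, 0, -8.6], [0, 0, 0], 3]])

```text
t: 23.1
tcp_pos: [650.2, 67.2, 27.7]
orientation: [179.7, -0.1, 75.0]
contact_force: [-1.2, 0.5, 6.7]
opening: 50.2
grasp_force: 61.7
```

Emit:
servo_tool(moves=[[[0, 0, 3], [0, 0, 0], 3], [[0, 0, 7], [0, 0, 0], 3], [[0, 0, 11], [0, 0, 0], 3], [[0, 0, 13.6], [0, 0, 0], 3], [[-1.3, -3, 13.6], [0, 0, 0], 3], [[-2.8, -6, 13.6], [0, 0, 0], 3], [[-4.3, -9, 13.6], [0, 0, 0], 3], [[-5.8, -12, 13.6], [0, 0, 0], 3]])

```text
t: 23.77
tcp_pos: [590.4, -54.0, 163.0]
orientation: [179.7, -0.0, 75.0]
contact_force: [0.5, -0.8, -1.1]
opening: 50.4
grasp_force: 62.8
```

Emit:
servo_tool(moves=[[[-1.7, -3.5, 0], [0, 0, 0], 3], [[-3.4, -7.2, 0], [0, 0, 0], 3], [[-5.1, -11, 0], [0, 0, 0], 3], [[-6.8, -14.8, 0], [0, 0, 0], 3], [[-8.5, -18.6, 0], [0, 0, 0], 3], [[-10.2, -22.4, 0], [0, 0, 0], 3], [[-11.8, -26, 0], [0, 0, 0], 3], [[-13.2, -29.4, 0], [0, 0, 0], 3], [[-14.1, -31.5, 0], [0, 0, 0], 3], [[-14.3, -32.1, 0], [0, 0, 0], 3]])

```text
t: 24.6
tcp_pos: [446.4, -378.0, 162.7]
orientation: [179.8, 0.2, 74.8]
contact_force: [-0.1, 0.1, 1.0]
opening: 50.5
grasp_force: 62.8
```

Emit:
servo_tool(moves=[[[0, 0, 0], [0, 0, 0], 3], [[0, 0, -2], [0, 0, 0], 3], [[0, 0, -4.5], [0, 0, 0], 3], [[0, 0, -5.8], [0, 0, 0], 3], [[0, 0, -5.8], [0, 0, 0], 3], [[0, 0, -5.8], [0, 0, 0], 7.5], [[0, 0, -5.8], [0, 0, 0], 7.5], [[0, 0, -5.8], [0, 0, 0], 7.5], [[0, 0, -3], [0, 0, 0], 7.5], [[0, 0, 0], [0, 0, 0], 7.5]])

```text
t: 25.43
tcp_pos: [446.5, -373.3, 160.0]
orientation: [-179.8, -0.1, 75.0]
contact_force: [0.3, -1.2, 0.1]
opening: 74.9
grasp_force: 0.0
```

Run:
```python
from h import *
from scipy.optimize import minimize
c,P=chk()
cv2.imwrite("pics/top2.png",cv2.resize(np.clip(c["color"][130:300,80:460].astype(float)*1.7,0,255).astype(np.uint8),None,fx=2.1,fy=2.1,interpolation=3))
l=reg(P,325,405,145,215,8,20)[:,:2]; l=l[np.hypot(*(l-[647,-267]).T)<110]; ring(l)
k=reg(P,355,380,168,192,60,80); print("knob",np.median(k,0),cv2.minEnclosingCircle(k[:,:2].astype(np.float32)))
# crock mouth: use rim edge radii along rays, several frames
Ps=[P]+[pts(cams.camera("top")) for _ in range(4)]
q=np.concatenate([reg(p,80,215,150,260,143,157) for p in Ps])[:,:2]; 
def cost(p):
    r=np.hypot(*(q-p).T); return -np.sum(np.clip((r-87)/3,0,1)*np.clip((111-r)/3,0,1))
for s in([573,376],[578,372],[570,380]): print("crock",minimize(cost,s,method="Nelder-Mead").x,len(q))
```

```text
[ 446.48246441 -373.25992325  160.01457107]
red x 596 y 395 yaw 49 ax [101. 142.] ztop 104 px [152. 201.] 883
green x 436 y -368 yaw 142 ax [ 86. 114.] ztop 74 px [400. 247.] 810
bowl
((430.5519104003906, -370.0690002441406), (179.38865661621094, 185.51734924316406), 66.89079284667969) (array([ 429.8, -372.1]), np.float64(92.5))
((647.4960327148438, -268.00628662109375), (198.795166015625, 199.2109832763672), 56.540550231933594) (array([ 647.5, -268. ]), np.float64(99.5))
knob [ 646.97239694 -266.27298269   67.12005707] ((646.3841552734375, -267.2294921875), 18.060884475708008)
crock [572.73145178 376.05664057] 8936
crock [572.73144298 376.05670613] 8936
crock [572.73150075 376.05666082] 8936
```

View pics/top2.png

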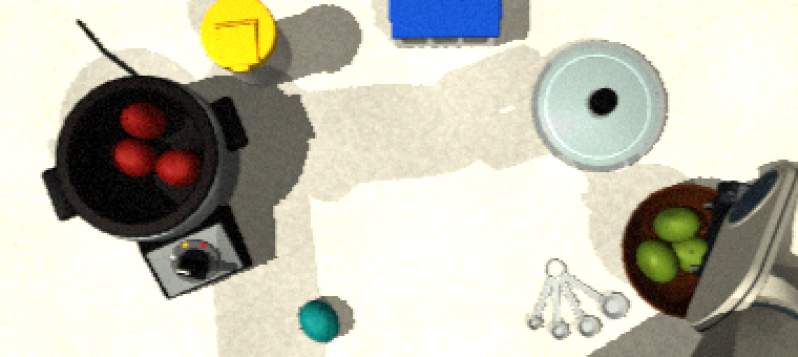

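All three reds are in the crock at about (120–200, 100–185), and the three greens are in the bowl at about (640–700, 210–280). The lid knob is at (602,100). Next is the lid.

Emit:
servo_tool(moves=[[[2.5, 1.3, 0], [0, 0, 0], 8.5], [[5.5, 3, 0], [0, 0, 0], 8.5], [[9, 4.8, 0], [0, 0, 0], 8.5], [[12.5, 6.7, 0], [0, 0, 0], 8.5], [[16, 8.6, -2], [0, 0, 0], 8.5], [[19, 10.2, -4], [0, 0, 0], 8.5], [[20, 10.6, -5], [0, 0, 0], 8.5], [[20, 10.6, -5], [0, 0, 0], 8.5], [[20, 10.6, -5], [0, 0, 0], 8.5]], newtons=90)

```text
t: 26.43
tcp_pos: [645.9, -267.3, 108.0]
orientation: [-179.8, -0.0, 75.0]
contact_force: [0.7, -1.0, 0.8]
opening: 85.0
grasp_force: 0.0
```

Emit:
servo_tool(moves=[[[0, 0, -2], [0, 0, 0], 8.5], [[0, 0, -4], [0, 0, 0], 8.5], [[0, 0, -5.7], [0, 0, 0], 8.5], [[0, 0, -5.7], [0, 0, 0], 8.5], [[0, 0, -5.7], [0, 0, 0], 6], [[0, 0, -5.7], [0, 0, 0], 4.5], [[0, 0, -5.7], [0, 0, 0], 2.5], [[0, 0, -5.7], [0, 0, 0], 2.5], [[0, 0, -5.7], [0, 0, 0], 2.5], [[0, 0, -5.7], [0, 0, 0], 2.5]])

```text
t: 27.27
tcp_pos: [648.0, -268.7, 55.0]
orientation: [179.9, 0.0, 75.0]
contact_force: [-1.3, -1.0, 6.3]
opening: 34.2
grasp_force: 89.9
```

Emit:
servo_tool(moves=[[[0, 0, 0], [0, 0, 0], 2.5], [[0, 0, 1], [0, 0, 0], 2.5], [[0, 0, 3], [0, 0, 0], 2.5], [[0, 0, 5], [0, 0, 0], 2.5], [[0, 0, 5], [0, 0, 0], 2.5]])

```text
t: 27.68
tcp_pos: [649.4, -269.0, 107.5]
orientation: [179.6, 0.1, 75.0]
contact_force: [1.6, -1.0, -3.1]
opening: 33.8
grasp_force: 90.0
```

Emit:
servo_tool(moves=[[[0, 0, 3], [0, 0, 0], 2.5], [[0, 0, 6], [0, 0, 0], 2.5], [[0, 0, 9], [0, 0, 0], 2.5], [[0, 0, 12], [0, 0, 0], 2.5], [[0, 0, 15], [0, 0, 0], 2.5], [[0, 1.5, 16], [0, 0, 0], 2.5], [[-0.4, 4, 16], [0, 0, 0], 2.5], [[-0.8, 7, 16], [0, 0, 0], 2.5], [[-1.2, 10, 16], [0, 0, 0], 2.5], [[-1.6, 13, 16], [0, 0, 0], 2.5]])

```text
t: 28.52
tcp_pos: [629.8, -136.0, 261.5]
orientation: [-179.9, -0.0, 74.9]
contact_force: [-0.2, -0.2, -4.1]
opening: 34.2
grasp_force: 90.6
```

Emit:
servo_tool(moves=[[[-0.4, 3, 0], [0, 0, 0], 2.5], [[-0.8, 6, 0], [0, 0, 0], 2.5], [[-1.2, 9, 0], [0, 0, 0], 2.5], [[-1.6, 12, 0], [0, 0, 0], 2.5], [[-2, 15, 0], [0, 0, 0], 2.5], [[-2.4, 18, 0], [0, 0, 0], 2.5], [[-2.8, 21, 0], [0, 0, 0], 2.5], [[-3.2, 24, 0], [0, 0, 0], 2.5], [[-3.6, 27, 0], [0, 0, 0], 2.5], [[-4, 30, 0], [0, 0, 0], 2.5]])

```text
t: 29.35
tcp_pos: [589.4, 163.9, 261.5]
orientation: [-179.9, 0.0, 75.0]
contact_force: [0.1, 0.3, -3.1]
opening: 34.0
grasp_force: 90.6
```

Emit:
servo_tool(moves=[[[-0.4, 3, 0], [0, 0, 0], 2.5], [[-0.8, 6, 0], [0, 0, 0], 2.5], [[-1.2, 9, 0], [0, 0, 0], 2.5], [[-1.4, 12, 0], [0, 0, 0], 2.5], [[-1.6, 15, 0], [0, 0, 0], 2.5], [[-1.7, 18, 0], [0, 0, 0], 2.5], [[-1.8, 20.5, 0], [0, 0, 0], 2.5], [[-1.8, 21.4, 0], [0, 0, 0], 2.5], [[-1.8, 21.4, 0], [0, 0, 0], 2.5], [[-1.8, 21.4, 0], [0, 0, 0], 2.5]])

```text
t: 30.18
tcp_pos: [572.1, 375.7, 261.6]
orientation: [-179.9, 0.1, 75.0]
contact_force: [-0.5, -0.5, -3.4]
opening: 34.2
grasp_force: 90.6
```

Run:
```python
from h import *
s=monitor.read_state(); print(s["tcp_pos"],s["orientation"],s["opening"],s["contact_force"])
c=cams.camera("scene"); cv2.imwrite("pics/s2.png",c["color"]); P=pts(c)
t=s["tcp_pos"]; q=P.reshape(-1,3); q=q[(np.hypot(*(q[:,:2]-t[:2]).T)<125)&(q[:,2]>t[2]-56)&(q[:,2]<t[2]-30)]
print(len(q)); ring(q); A=np.c_[q[:,:2],np.ones(len(q))]; print(np.linalg.lstsq(A,q[:,2],rcond=None)[0])
print(monitor.read_state()["tcp_pos"])
```

```text
[572.08706413 375.74227323 261.64706937] [-1.79923272e+02  1.15542220e-01  7.50347226e+01] 34.19054257512972 [-0.46966627 -0.53785176 -3.43145946]
2696
((571.9705810546875, 374.7104797363281), (199.0166778564453, 201.4613037109375), 77.94727325439453) (array([572.1, 374.7]), np.float64(100.0))
[-1.18012404e-02  4.66272589e-05  2.31974729e+02]
[572.42826527 375.01472903 261.95436637]
```

View pics/s2.png

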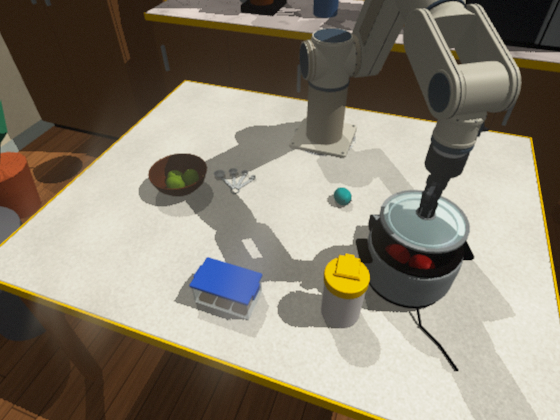

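The lid hangs level over the crock at about (425,218), centred at (572,375) against a crock centre of (573,376). Lowering it.

Emit:
servo_tool(moves=[[[0, 0, -1.5], [0, 0, 0], 2.5], [[0, 0, -3], [0, 0, 0], 2.5], [[0, 0, -4.5], [0, 0, 0], 2.5], [[0.1, 0.1, -5.3], [0, 0, 0], 2.5], [[0.1, 0.1, -5.7], [0, 0, 0], 2.5], [[0.1, 0.1, -6], [0, 0, 0], 2.5], [[0.1, 0.1, -6.2], [0, 0, 0], 2.5], [[0.1, 0.1, -6.4], [0, 0, 0], 2.5], [[0.1, 0.1, -6.5], [0, 0, 0], 2.5], [[0.1, 0.1, -6.5], [0, 0, 0], 2.5]])

```text
t: 31.07
tcp_pos: [574.2, 377.0, 198.3]
orientation: [180.0, -0.0, 75.0]
contact_force: [0.3, 0.4, -2.9]
opening: 33.6
grasp_force: 90.6
```

Emit:
servo_tool(moves=[[[0, 0, -0.1], [0, 0, 0], 2.5], [[0, 0, -0.2], [0, 0, 0], 2.5], [[0, 0, -0.3], [0, 0, 0], 2.5], [[0, 0, -0.3], [0, 0, 0], 2.5]])

```text
t: 31.4
tcp_pos: [574.4, 377.2, 197.0]
orientation: [179.9, -0.1, 75.0]
contact_force: [-4.5, -3.0, 7.7]
opening: 33.9
grasp_force: 92.2
```

Emit:
servo_tool(moves=[[[0, 0, 0], [0, 0, 0], 4], [[0, 0, 0], [0, 0, 0], 6], [[0, 0, 0], [0, 0, 0], 8], [[0, 0, 0], [0, 0, 0], 8], [[0, 0, 2], [0, 0, 0], 8], [[0, 0, 5], [0, 0, 0], 8], [[0, 0, 9], [0, 0, 0], 8], [[0, 0, 12], [0, 0, 0], 8]])

```text
t: 32.07
tcp_pos: [574.5, 377.1, 317.3]
orientation: [180.0, -0.0, 75.0]
contact_force: [0.8, 1.1, 1.1]
opening: 80.1
grasp_force: 0.0
```

Run:
```python
from h import *
print(monitor.read_state()["tcp_pos"])
for n in("scene","top"):
    q=pts(cams.camera(n)).reshape(-1,3); q=q[(np.hypot(*(q[:,:2]-[573,376]).T)<106)&(q[:,2]>148)]
    f=q[(np.hypot(*(q[:,:2]-[573,376]).T)>84)]; f=f[(f[:,2]<172)]; A=np.c_[f[:,:2]-[573,376],np.ones(len(f))]
    print(n,len(f),np.linalg.lstsq(A,f[:,2],rcond=None)[0],"(expect ~156)"); k=q[(q[:,2]>195)&(q[:,2]<215)]; print("knob",len(k),np.median(k,0) if len(k) else 0)
```

```text
[574.46594971 377.12016314 317.34183165]
scene 1698 [-8.91806134e-03  1.87932147e-03  1.55936252e+02] (expect ~156)
knob 199 [581.75252102 375.15054798 209.60287417]
top 1242 [7.82487830e-03 1.49693842e-02 1.55297565e+02] (expect ~156)
knob 158 [574.19241881 374.81026365 208.87435225]
```

The lid is flat at rim height, with its flange top at 156 mm as expected. Now I'll tilt the tool square to the dial face and look.

Emit:
servo_tool(moves=[[[-2, -0.8, 0], [0, 0, 0], 8], [[-5, -2, 0], [0, 0, 0], 8], [[-8.5, -3.4, 0], [0, 0, 0], 8], [[-12, -4.8, -1], [2, -5, 0], 8], [[-15, -6, -4], [4, -10, 0], 8], [[-18, -7.1, -7], [6, -15, 0], 8], [[-20, -8, -9], [8, -20, 0], 8], [[-20.7, -8.2, -9.9], [9.2, -23.3, 0], 8], [[-20.7, -8.2, -9.9], [9.2, -23.3, 0], 8], [[-20.7, -8.2, -9.9], [9.2, -23.3, 0], 8]], newtons=40)

```text
t: 33.0
tcp_pos: [366.1, 294.7, 215.4]
orientation: [159.5, -14.5, 77.7]
contact_force: [0.9, 0.9, 1.0]
opening: 79.9
grasp_force: 0.0
```

```bash
cat > dial.py <<'E'
from h import *
import sys
s,c,T=wrist(); print(s["tcp_pos"],s["orientation"],s["joint_pos"].round(0)); P=wpts(c,T); np.savez("w.npz",P=P,col=c["color"])
cv2.imwrite(sys.argv[1],np.clip(c["color"].astype(float)*1.5,0,255).astype(np.uint8))
psi=np.radians(21.5); f=np.array([-np.cos(psi),-np.sin(psi),0]); n=np.cos(np.radians(25))*np.array([0,0,1])+np.sin(np.radians(25))*f
e2=np.cross(n,[np.cos(psi+np.pi/2),np.sin(psi+np.pi/2),0]); 
q=P.reshape(-1,3); o=np.array([418,315,98.]); d=q-o; h=d@n; lat=np.linalg.norm(d-h[:,None]*n,axis=1)
g=q[(lat<45)&(h<-15)&(h>-45)]; A=np.c_[g[:,:2],np.ones(len(g))]; pl=np.linalg.lstsq(A,g[:,2],rcond=None)[0]; nn=np.r_[-pl[:2],1]; nn/=np.linalg.norm(nn); print("plane normal",nn,"tilt",np.degrees(np.arccos(nn[2])),"az",np.degrees(np.arctan2(-nn[1],-nn[0])))
b=q[(lat<40)&(h>-6)&(h<25)]; hb=(b-o)@n; print(len(b),"top h",np.percentile(hb,[5,50,95]))
t=b[hb>np.median(hb)-5]
u=np.array([np.cos(psi),np.sin(psi),0]); u=u-(u@n)*n; u/=np.linalg.norm(u); v=np.cross(n,u)
uv=np.c_[(t-o)@u,(t-o)@v]; r=cv2.minAreaRect(uv.astype(np.float32)); print("rect in (u toward cooker, v left)",r); m=uv.mean(0)
ctr=o+r[0][0]*u+r[0][1]*v+np.median(hb)*n; print("bar top centre",ctr, "mean",o+m[0]*u+m[1]*v,"PCA ang",np.degrees(np.arctan2(*np.linalg.svd(uv-m,full_matrices=False)[2][0][::-1])))
E
python3 dial.py pics/w3.png
```

```text
[366.09780772 294.65140416 215.40939742] [159.5148154  -14.4994364   77.71520801] [ 43.   7. 128. -23.  23.  77.]
plane normal [-0.36668437 -0.13204115  0.92092763] tilt 22.93792545831598 az 19.8036870338034
905 top h [ 5.47312597  9.40422536 11.24421664]
rect in (u toward cooker, v left) ((-0.9679927825927734, -0.7259693145751953), (41.034568786621094, 13.998159408569336), 48.994510650634766)
bar top centre [413.75196473 312.54639258 106.11403125] mean [417.61977725 314.84313658  97.80822792] PCA ang -131.085493936158
```

View pics/w3.png

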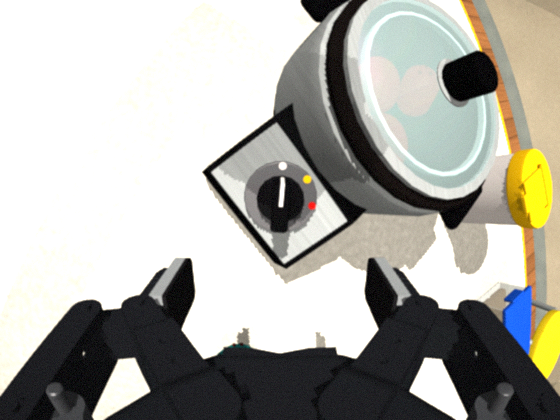

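The wrist view shows the dial bar at (281,193) with its pointer up at the white dot (282,167). The yellow dot is at (307,180) and the red dot at (312,206).

```bash
cat > dots.py <<'E'
from h import *
d=np.load("w.npz"); P=d["P"]; hsv=cv2.cvtColor(d["col"],cv2.COLOR_BGR2HSV).astype(int); H,S,V=hsv[...,0],hsv[...,1],hsv[...,2]
psi=np.radians(21.5); n=np.array([-np.sin(np.radians(25))*np.cos(psi),-np.sin(np.radians(25))*np.sin(psi),np.cos(np.radians(25))])
u=np.array([np.cos(psi),np.sin(psi),0]); u-=(u@n)*n; u/=np.linalg.norm(u); v=np.cross(n,u)
o=np.array([413.75,312.55,106.1])
L=P-o; a,b,h=L@u,L@v,L@n; near=(np.hypot(a,b)<34)
for k,m in(("yellow",(H>18)&(H<32)&(S>150)&(h<-10)),("red",((H<8)|(H>172))&(S>150)&(h<-10)),("white",(V>150)&(S<60)&(h<-10)&(np.hypot(a,b)<26)&(np.hypot(a,b)>14)),("pointer",(V>130)&(S<70)&(h>-10)&(np.hypot(a,b)<22))):
    m=m&near; 
    if m.sum(): print(k,m.sum(),"u %.1f v %.1f h %.1f ang %.1f"%(a[m].mean(),b[m].mean(),h[m].mean(),np.degrees(np.arctan2(b[m].mean(),a[m].mean()))))
    if k=="pointer" and m.sum(): vx,vy,_,_=cv2.fitLine(np.c_[a[m],b[m]].astype(np.float32),2,0,.01,.01).ravel(); print("line ang",np.degrees(np.arctan2(vy,vx)))
E
python3 dots.py
```

```text
yellow 53 u 28.5 v 0.1 h -36.8 ang 0.3
red 46 u 18.0 v -20.8 h -36.4 ang -49.1
white 14 u 13.8 v 15.8 h -20.8 ang 49.0
pointer 123 u 8.2 v 8.9 h 23.8 ang 47.4
line ang 44.762775
```

```bash
cat >> dots.py <<'E'
def toolang():
    s=monitor.read_state(); R=Ro.from_euler("xyz",s["orientation"],degrees=True).as_matrix(); x=R[:,0]; z=R[:,2]
    print("tool x ang %.1f"%np.degrees(np.arctan2(x@v,x@u)),"tilt err %.2f"%np.degrees(np.arccos(-z@n)), "TCP",s["tcp_pos"].round(1),"op %.1f F %.1f"%(s["opening"],s["grasp_force"])); return s
s=toolang(); g=o-6*n; print("n",n,"u",u,"v",v); print("grip",g,"shift cm",(g-s["tcp_pos"])/10,"rot for bar 48.5")
E
python3 dots.py | tail -3
```

```text
tool x ang 53.5 tilt err 0.09 TCP [367.9 295.9 216.7] op 80.1 F 0.0
n [-0.39321146 -0.15489011  0.90630779] u [0.84324469 0.33216292 0.42261826] v [-0.36650123  0.93041757  0.        ]
grip [416.10926873 313.47934067 100.66215328] shift cm [  4.81622784   1.75962102 -11.60306142] rot for bar 48.5
```

Emit:
servo_tool(moves=[[[0, 0, 0], [2, 0.8, -4.5], 4.2], [[0.8, 0.3, -2], [2, 0.8, -4.5], 4.2], [[1.8, 0.7, -4.2], [2, 0.8, -4.5], 4.2], [[2.8, 1.1, -6.5], [2, 0.8, -4.5], 4.2], [[3.6, 1.4, -8.5], [2, 0.8, -4.5], 4.2], [[4.2, 1.6, -9.8], [2, 0.8, -4.5], 4.2], [[4.6, 1.8, -10.8], [2, 0.8, -4.5], 4.2], [[4.9, 1.9, -11.5], [2, 0.8, -4.5], 4.2], [[4.9, 1.9, -11.5], [2, 0.8, -4.5], 4.2], [[4.9, 1.9, -11.5], [2, 0.8, -4.5], 4.2]])

```text
t: 33.88
tcp_pos: [418.4, 314.7, 101.3]
orientation: [160.7, -16.4, 72.7]
contact_force: [-0.0, 0.3, 0.4]
opening: 42.0
grasp_force: 0.0
```

Emit:
servo_tool(moves=[[[0, 0, 0], [0, 0, 0], 3], [[0, 0, 0], [0, 0, 0], 2], [[0, 0, 0], [0, 0, 0], 1], [[0, 0, 0], [0, 0, 0], 1], [[0, 0, 0], [0, 0, 0], 1]])

```text
t: 34.3
tcp_pos: [416.1, 314.6, 101.8]
orientation: [160.7, -16.5, 72.8]
contact_force: [-4.4, 1.4, 6.3]
opening: 13.3
grasp_force: 40.4
```

```bash
python3 dots.py | grep tool; python3 -c "
from h import *; s=monitor.read_state(); print(s['contact_force'],s['ft_torque'])"
```

```text
tool x ang 48.5 tilt err 0.19 TCP [416.1 314.6 101.8] op 13.3 F 40.4
[-4.37495309  1.40208422  6.25977861] [0.36639641 0.53463314 0.20742231]
```

Emit:
servo_tool(moves=[[[0, 0, 0], [2.4, 0.9, -5.5], 1], [[0, 0, 0], [4.8, 1.9, -11], 1], [[0, 0, 0], [7.2, 2.8, -16.5], 1], [[0, 0, 0], [9.6, 3.8, -22], 1], [[0, 0, 0], [12, 4.7, -27.5], 1], [[0, 0, 0], [14.3, 5.6, -33], 1], [[0, 0, 0], [16.7, 6.6, -38.5], 1], [[0, 0, 0], [19.1, 7.5, -44], 1], [[0, 0, 0], [19.1, 7.5, -44], 1], [[0, 0, 0], [19.1, 7.5, -44], 1]])

```text
t: 35.13
tcp_pos: [418.0, 313.4, 106.2]
orientation: [-179.2, -23.6, 21.7]
contact_force: [-12.6, 26.1, -39.9]
opening: 13.1
grasp_force: 40.3
```

```bash
python3 dots.py | grep tool
```

```text
tool x ang 0.2 tilt err 1.62 TCP [418.  313.4 106.2] op 13.1 F 40.3
```

Emit:
servo_tool(moves=[[[0, 0, 0], [0, 0, 0], 1], [[0, 0, 0], [0, 0, 0], 1]])

```text
t: 35.3
tcp_pos: [418.0, 313.4, 106.2]
orientation: [-179.2, -23.6, 21.7]
contact_force: [-12.4, 25.3, -38.2]
opening: 12.9
grasp_force: 40.3
```

```bash
python3 dots.py | grep tool; python3 -c "
from h import *; s=monitor.read_state(); print(s['contact_force'],s['ft_torque'],s['joint_pos'])"
```

```text
tool x ang 0.2 tilt err 1.61 TCP [418.  313.4 106.2] op 12.9 F 40.3
[-12.41696766  25.27169213 -38.23394279] [2.59811857 4.03742622 1.66996277] [ 38.81099082  24.88149793 125.04046766 -40.22798411   9.36106493
 145.53180043]
```

Joint 6 has come up against its limit at 145.5°, although the bar is already aligned. I'll release gently and back off along the axis.

Emit:
servo_tool(moves=[[[0, 0, 0], [0, 0, 0], 2], [[0, 0, 0], [0, 0, 0], 4], [[0, 0, 0], [0, 0, 0], 6], [[0, 0, 0], [0, 0, 0], 6]])

```text
t: 35.63
tcp_pos: [422.9, 312.6, 110.5]
orientation: [-179.4, -24.1, 21.6]
contact_force: [0.1, -0.5, 0.8]
opening: 55.9
grasp_force: 0.0
```

```bash
python3 dots.py | grep tool; python3 -c "
from h import *; s=monitor.read_state(); print(s['contact_force'],s['joint_pos'])"
```

```text
tool x ang 0.1 tilt err 1.12 TCP [422.9 312.6 110.5] op 55.9 F 0.0
[ 0.06810501 -0.52885865  0.82190217] [ 38.53143499  24.51523659 124.78229999 -40.39269152   9.69068702
 145.54248115]
```

Emit:
servo_tool(moves=[[[0, 0, 1], [-1, -0.4, 2.4], 6], [[-0.5, -0.2, 2.5], [-2, -0.8, 5], 6], [[-1.2, -0.5, 4], [-4, -1.6, 9], 6], [[-2, -0.8, 6], [-6, -2.4, 14], 6], [[-3.5, -1.4, 9], [-7.9, -3.1, 18.1], 6], [[-5, -2, 11.5], [-9.8, -3.9, 22.7], 6], [[-5.5, -2, 12], [-11.8, -4.6, 27.2], 6], [[-5.5, -2, 12], [-11.8, -4.6, 27.2], 6]])

```text
t: 36.3
tcp_pos: [367.6, 292.9, 232.8]
orientation: [167.5, -20.7, 54.0]
contact_force: [0.2, 0.6, 0.2]
opening: 59.9
grasp_force: 0.0
```

```bash
python3 dial.py pics/w4.png; python3 dots.py; python3 -c "
from h import *; chk()"
```

```text
[367.62958868 292.8566655  232.76255458] [167.46622201 -20.70584509  54.02400085] [ 42.   5. 127. -18.  26.  95.]
plane normal [-0.36155795 -0.13625675  0.92233939] tilt 22.72948332215762 az 20.649421943337092
847 top h [ 0.01309481  9.30917932 10.99775747]
rect in (u toward cooker, v left) ((-1.0898094177246094, -1.202469825744629), (14.21431827545166, 40.96381759643555), 89.9173583984375)
bar top centre [413.86125472 312.07730685 105.97640835] mean [418.16099432 314.28088566  97.94695082] PCA ang -179.93775061514953
yellow 54 u 26.5 v -1.3 h -36.3 ang -2.7
red 41 u 18.4 v -22.5 h -36.9 ang -50.7
white 3 u 18.9 v 6.2 h -22.9 ang 18.1
pointer 114 u 12.0 v 1.2 h 24.3 ang 5.8
line ang -12.278174
tool x ang 30.0 tilt err 1.03 TCP [367.8 292.9 231.6] op 60.2 F 0.0
n [-0.39321146 -0.15489011  0.90630779] u [0.84324469 0.33216292 0.42261826] v [-0.36650123  0.93041757  0.        ]
grip [416.10926873 313.47934067 100.66215328] shift cm [  4.83070256   2.06147678 -13.09576401] rot for bar 48.5
[367.80224315 292.86457282 231.61979342]
green x 455 y -372 yaw 132 ax [ 99. 113.] ztop 71 px [401. 241.] 881
bowl
((449.36737060546875, -372.302978515625), (186.84454345703125, 187.22756958007812), 62.42232131958008) (array([ 449.4, -372.3]), np.float64(93.5))
```

View pics/w4.png

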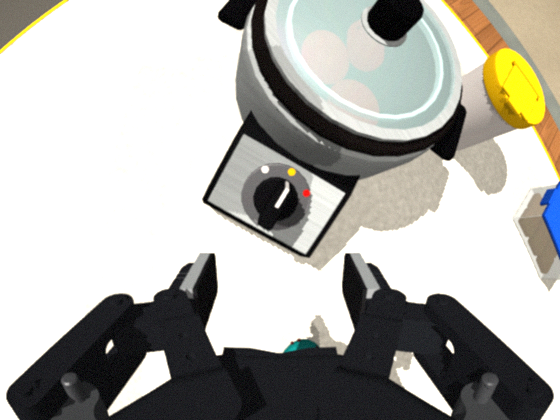

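The wrist view shows the pointer at (283,193) aimed at the yellow dot (291,172), with the bar within about 1° of LOW. The bowl has been nudged 2 cm with the greens still inside. One last check before handing in.

Run:
```python
from h import *
c=cams.camera("scene"); cv2.imwrite("pics/s3.png",c["color"]); q=pts(c).reshape(-1,3); r=np.hypot(*(q[:,:2]-[573,376]).T); f=q[(r>84)&(r<106)&(q[:,2]>148)&(q[:,2]<172)]
A=np.c_[f[:,:2]-[573,376],np.ones(len(f))]; print(len(f),np.linalg.lstsq(A,f[:,2],rcond=None)[0])
```

```text
1693 [-9.10623930e-03  1.83349258e-03  1.55897913e+02]
```

View pics/s3.png

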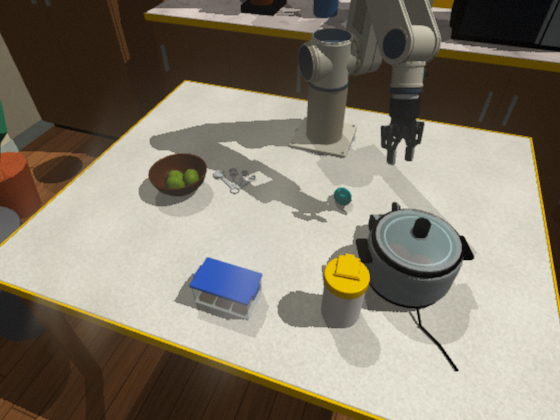

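The lid is flat at (420,240), the greens are in the bowl at (180,180), and the bystanders look untouched.

```bash
python3 -c "
from station import job; print(job.finish_job())"
```

```text
the job is handed in; nothing more can be done
None
```

I handed the job in at about 36 s: all three red potatoes are in the crock, all three green ones are in the bowl, the lid sits flat on the rim, and the dial is at LOW (within about 1° by camera); turning it pulled the wrist to about 50 N, under the 120 N limit, when joint 6 reached the end of its range.

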